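# Pack and fasten the craft case

## Task

Stand the loose red paint pot upright in the free space of the open craft case, then shut the case: lower the lid, swing the steel hasp over the red turn-catch, and press the hasp down against the sprung lid while you turn the catch fully crosswise, so that the case stays fastened by itself. Press no harder than needed (never over 80 N on the lid or hasp), and leave the other things on the table where they are.

Things in the scene. Friction and masses are not known exactly. Their poses are not given: they have to be found in the camera images.
- case: Plywood craft case, fixed, 300 mm (its x) by 190 mm (y). Origin: centre of its underside, z up. At x -150 to -22 mm a fixed deck, top at z 97 mm, carries the turn-catch; x -20 to 150 mm is the compartment under the lid: floor z 6 mm, walls 8 mm, rims z 85 mm. Fixed blue and yellow pots, 66 mm high, fill it from x = 85 mm on.
- bay (a point): Centre of the compartment's free space, on its floor (case x = 31 mm, y = 0): 106 mm (case x) by 174 mm (case y), 79 mm deep below the rims.
- lid (a joint): Lid angle, rad; hinge along case y at case x 150, z 85 mm. 0: shut, level with the deck. It stays where it is left from about 1.2 to 1.95 (stop). Pushed below 0.8 it sinks shut by itself, damped, and rests at about 0.06 on a sprung seal under its free edge. Pressing it to 0 takes about 12 N down at the catch; unheld it springs up again.
- hasp (a joint): Hasp angle, rad. 0: straight on in the lid's plane, over the deck (its stop); it grows as the hasp swings up and back over the lid (1.57: square to the lid; stop 2.6). Stiff hinge (0.1 N m): stays where put. Steel plate 60 wide, 4 thick, 130 mm long, with a slot 66 mm long (along the hasp) and 19 mm wide centred 75 mm from its hinge: at 0 the slot is over the catch.
- hasp_hinge (a point): Middle of the hasp's hinge axis (along case y), on the lid's outer face 165 mm from the lid's hinge; at case x = -15 mm, z = 100 mm when the lid is fully shut.
- hasp_tip (a point): Middle of the red round bar (10 mm thick, 60 mm long, across the hasp) at the hasp's free end, 128 mm from its hinge.
- catch (a joint): Angle of the red turn-catch about the vertical, anticlockwise from above, rad. 0: wing along case x, in line with the slot, which passes over it only within about 0.1 of this (stop -0.03). 1.57: crosswise (stop 1.6). Stays where left (0.05 N m). It can turn over the hasp only while hasp and lid are pressed to within 2.5 mm of home; crosswise it then keeps the lid down.
- catch_grip (a point): Centre of the catch's red wing, 54 mm long (its own x), 12 mm thick (its y), z 104.5 to 124.5 mm, at case x = -90 mm, y = 0; turns about this point. The fully pressed hasp's upper face is at z = 102 mm and shows 20 mm wide on both sides of the wing: fingertips gripping the wing can press on it. Unpressed, it stands about 15 mm higher.
- pot: Closed paint pot, red with a white lid, 56 mm in diameter, 60 mm high, 0.15 kg, loose. Origin: centre of its underside.
- heart_red: Bystander: red woven heart, about 100 mm, 33 mm high.
- heart_white: Bystander: white woven heart, about 110 mm, 36 mm high.
- basket: Bystander: grey heart-shaped basket, about 120 mm, 46 mm high.
- tumbler: Bystander: glass tumbler, 66 mm in diameter, 90 mm high.
- brush_jar: Bystander: green glass jar with brushes, 76 mm in diameter, 220 mm high.
- paint_cup: Bystander: open white cup of red paint, 84 mm in diameter, 50 mm high.
- lid_board: The plywood lid, 170 x 190 x 12 mm, 0.5 kg, with a blue panel on its outer face; it carries the hasp on the middle of its outer face at the free edge. Origin: middle of the lid's hinge, on the inner face; the lid reaches 170 mm to its own -x, outer face to its +z; axes as the case's when shut. It and the hasp must not be pressed with over 80 N.
Not all that is in view belongs to the job. What is shaped like the pot but blue or yellow is not meant.

How it is judged:
On the way, in this order (a step that is already met when the one before it is completed fails the run):
1. the pot stands in the case's free space with the lid still open (height (world z) of pot below 0.012 m and x of pot in the frame of case between -0.02 and 0.084 m and horizontal distance between pot and bay below 0.08 m and angle between pot's own z axis and vertical below 0.15 rad and value of joint lid above 1 rad), for 0.2 s.
2. the lid is down and the hasp's slot is over the catch (value of joint each of lid, hasp below 0.12 rad), for 0.1 s.
At the end, for the whole second after the job is handed in: The pot stands upright (within 0.15 rad) on the floor of the case's free space, the lid is held down (under 0.025 rad) against its seal by the hasp (under 0.05 rad) with the catch turned crosswise (over 1.35 rad) (value of joint lid below 0.025 rad and value of joint hasp below 0.05 rad and value of joint catch above 1.35 rad and height (world z) of pot below 0.012 m and x of pot in the frame of case between -0.02 and 0.084 m and horizontal distance between pot and bay below 0.08 m and angle between pot's own z axis and vertical below 0.15 rad and linear speed of pot below 0.02 m/s); the robot touches nothing.
It fails at once if the lid or the hasp is pressed with more than 80 N (contact force between any of the arm, the fingers and lid_board above 80 N).
It fails at once if a bystander is moved by more than 30 mm (distance of any of heart_red, heart_white, basket, tumbler, brush_jar, paint_cup from where it was at the start of the episode above 0.03 m).
It also fails if it takes over 72 s, if anything falls off the work surface, if the arm or the gripper's body presses on something with over 40 N, if the wrist force passes 120 N, or if a joint passes its speed limit or range.

## Robot

A 6-joint arm with a two-finger parallel gripper is mounted at the origin on the work surface. World frame = base frame: x ahead of the robot, y to its left, z up, the work surface at z = 0. Lengths are in m, angles in rad, forces in N, time in s.
With the tool pointing down it reaches from about 0.425 to 0.95 m from the base axis. Payload 3.5 kg.
Tool frame: the origin (TCP) lies between the finger pads; the fingertips stand 19 mm ahead of it and the grasp point (between the pads) is the TCP; z points along the fingers, y is the line along which they close (so a half turn about z gives the same grasp; the last joint's range is limited). The gripper opens to 85 mm and grips with 20 to 120 N. Pads are 22 mm wide; open, the fingers measure 114 mm over their backs; the gripper's body (76 mm by 85 mm) begins 54 mm behind the grasp point. The pads swing forward as they close: fully open they stand 13 mm farther back than shut.
Start: joints at [1.066, 0.286, 1.577, -0, 1.279, -0.15], TCP at [0.234, 0.633, 0.225] pointing down, gripper open.
Joint ranges: [-2.77, 2.77], [-0.9, 2.22], [0.21, 2.48], [-1.53, 4.67], [0.24, 2.81], [-2.84, 2.84]. Speed limits (rad/s): [2.79, 2.79, 3.14, 3.14, 3.14, 3.14].

## Interface

Orientations are given as a unit quaternion [x, y, z, w].
In Python, from plant import monitor, eyes, ctrl gives the robot as it stands.
- The arm moves only by the shell command python3 -m handwheel 'ROWS' [FORCE]. ROWS is JSON, a list of rows, each a list of 7 numbers: the shift along the tool's x, y, z in units of 40 cm (1.0 is 40 cm), then the turn, a rotation vector about the tool's x, y, z in units of pi rad (1.0 is pi rad), then the opening, from -1 (shut) to 1 (fully open). A call has 1 to 12 rows; each row is the pose to reach, as a shift and turn from the pose commanded when the call began, along the tool's axes at that moment, turning the shorter way round; what a row does not reach only later rows make up. A row lasts 1/8 s, in which the tool goes at most 62.5 mm and 10.7 degrees, less where a joint would pass 70% of its speed; a pose out of reach is approached as far as the arm can. A call with a number of a shift or a turn outside -1 to 1 is refused whole. A call with a gripper value outside its range is refused whole. The fingers move at their own pace and stop on an object; FORCE is the grip in N (left out, the last holds). Time passes only in rows, so rows that repeat a pose let the fingers close. It gives the time, the measured TCP pose, the force, the opening and the grip force at its end, in the units of the state.
- monitor.get_state(): the state, without advancing time (a new reading comes with each control period).
- eyes.read_camera(name): name is "scene" or "top" or "wrist"; returns the picture (420x560x3 uint8, red, green, blue); there is no depth.
- eyes.camera_params(name): a dict with "K" (3x3 intrinsics, pixels), "R" (3x3) and "t" (3): a world point X has camera coordinates R X + t. Camera axes: x right, y down, z forward; pixel columns grow to the right and rows downward; lengths in m; the calibration is good to about 2 mm. A picture is of the moment at which its call begins: read the wrist's pose just before it. camera_params takes no time and is no camera call; for the wrist camera it gives the pose at the moment of the call.
- ctrl.sign_off(): hands the job in; it is judged then, once.
The state is a dict: "time": time; "qpos": joint angles; "dq": joint speeds; "joint_efforts": joint torques, N m; "eef_pos": TCP position; "tcp_rot": TCP orientation; "contact_force": force on the tool from outside, world axes, zero at the start; "wrist_torque": the same for the moment, N m; "opening": opening from 0.0 (shut) to 1.0 (fully open); "finger_force": force on a finger pad.
Only numpy, scipy, OpenCV 4.12 (cv2) and the standard library are available. Lean on these libraries where they do the work, as an engineer would, in place of code of your own. Each camera call takes 0.05 s, during which the arm holds its last target. There are 200 camera calls.

## Working session

There is one attempt and no reset: what is moved stays moved. The work goes in short steps, Python scripts to look and compute and a shell command to move; the robot and the scene stay as the last step left them, time stands still between calls to the robot, and variables do not carry over. Pictures are saved under pics/ and viewed, at most 10 in all, crops included, and the job is handed in when it is done.

```bash
mkdir -p pics; ls; python3 - <<'E'
from plant import monitor,eyes
import cv2,numpy as np
print(monitor.get_state())
for n in ("scene","top"):
    im=eyes.read_camera(n); p=eyes.camera_params(n)
    cv2.imwrite(f"pics/{n}0.png",im[:,:,::-1]); np.savez(f"{n}0.npz",im=im,**p)
    print(n,np.round(p["K"],1).tolist(),np.round(-np.array(p["R"]).T@p["t"],3))
E
```

```text
pics
{'time': 0.0, 'qpos': array([ 1.06599247e+00,  2.87208353e-01,  1.57819719e+00,  1.31521729e-05,
        1.27859730e+00, -1.49950821e-01]), 'dq': array([-0.00043696,  0.00042874, -0.00034518, -0.00161981, -0.00197922,
        0.00140941]), 'joint_efforts': array([-7.73835800e-04, -4.05971074e+01, -2.92628253e+01, -7.97999405e-05,
        5.75276950e-03,  5.26286588e-07]), 'eef_pos': array([0.23413539, 0.63236588, 0.22310781]), 'tcp_rot': array([ 1.76498823e-01,  9.84300113e-01, -1.13906474e-03, -3.93471265e-04]), 'contact_force': array([-0.19371898, -0.33795078, -0.4945812 ]), 'wrist_torque': array([ 0.00797204, -0.01814459, -0.02033215]), 'finger_force': 0.0, 'opening': 1.002159946945412}
scene [[432.1, 0.0, 274.3], [0.0, 432.1, 213.2], [0.0, 0.0, 1.0]] [1.437 0.528 0.903]
top [[400.2, 0.0, 275.1], [0.0, 400.2, 213.4], [0.0, 0.0, 1.0]] [0.421 0.    1.203]
```

View pics/top0.png

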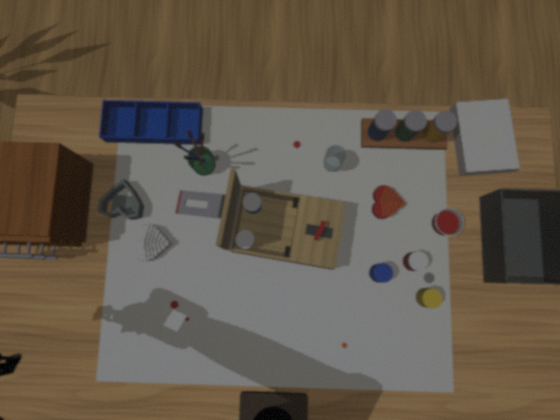

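View pics/scene0.png

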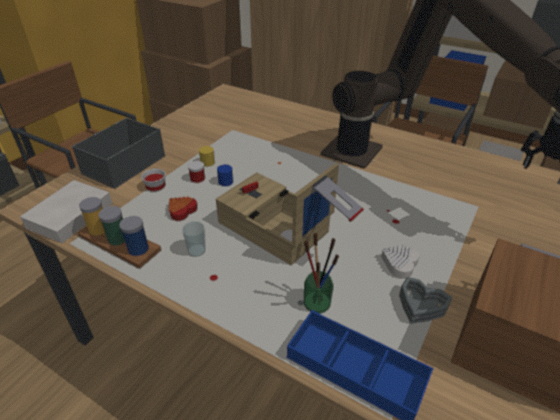

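Top view: the case is at (285,225) with its lid at the left (230,210), the hasp folded back outside with its red bar at (179,202), and the catch at (320,230). Things that could be taken for the pot:
- red with white lid: top (417,261), scene (197,172)
- paint cup: (447,222)
- blue pot: (381,272)
- yellow pot: (431,298)
- red heart: (388,202)
- rack jars: (385–445,122)
- case pots: (252,203) and (245,239)

I choose (417,261) and will check it in a crop.

```bash
cat > h.py <<'E'
import numpy as np,cv2
def ray(p,uv):
    R=np.array(p["R"]);t=np.array(p["t"]);d=R.T@np.linalg.inv(p["K"])@np.array([*uv,1.]);return -R.T@t,d/np.linalg.norm(d)
def plane(p,uv,z):
    c,d=ray(p,uv);return c+d*(z-c[2])/d[2]
def tri(*obs):
    A=np.zeros((3,3));b=np.zeros(3);rs=[ray(p,uv) for p,uv in obs]
    for c,d in rs: M=np.eye(3)-np.outer(d,d);A+=M;b+=M@c
    X=np.linalg.solve(A,b);return X,max(np.linalg.norm((np.eye(3)-np.outer(d,d))@(X-c)) for c,d in rs)
def proj(p,X):
    v=np.array(p["K"])@(np.array(p["R"])@X+p["t"]);return v[:2]/v[2]
E
python3 - <<'E'
import cv2,numpy as np
t=np.load("top0.npz")["im"];s=np.load("scene0.npz")["im"]
f=lambda im,x,y,w,h,k:cv2.convertScaleAbs(cv2.resize(im[y:y+h,x:x+w],(w*k,h*k),interpolation=cv2.INTER_CUBIC),alpha=1.5)
a=f(t,170,160,180,120,4);cv2.imwrite("pics/ct.png",a[:,:,::-1])
b=f(s,140,140,260,120,3);c=cv2.copyMakeBorder(f(t,360,170,110,70*2-0,1),0,0,0,0,0)
c=f(t,360,240,130,60,6)[:240]
cv2.imwrite("pics/cs.png",np.vstack([b,c])[:, :, ::-1])
E
```

```text
(no output)
```

View pics/ct.png

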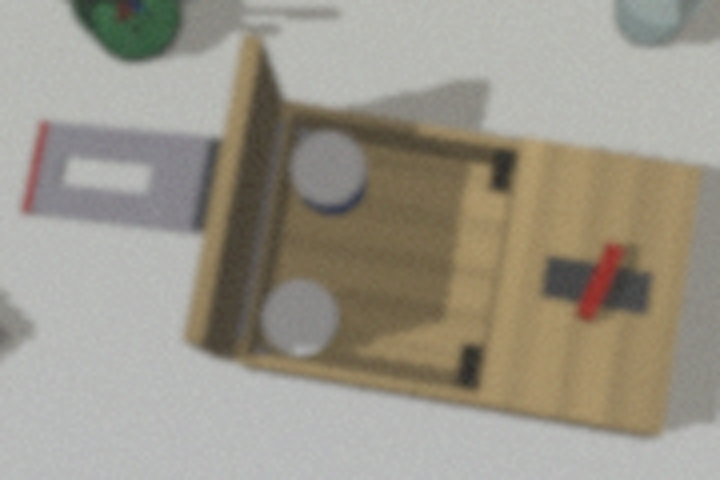

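View pics/cs.png

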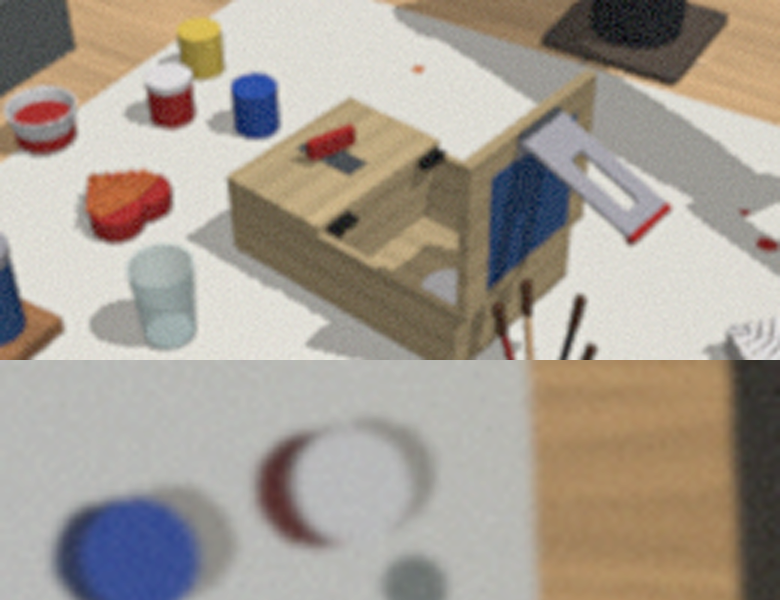

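The crop confirms the choice: the red body with a white lid at top (417,261) stands upright and clear of the blue pot. The catch is at about (320,230) and not in line with the case, so it must be turned to 0 first. Next are coarse positions.

```bash
cat >> h.py <<'E'
def red(im,hi=9,s=110,v=50):
    h=cv2.cvtColor(im,cv2.COLOR_RGB2HSV);return ((((h[...,0]<hi)|(h[...,0]>171))&(h[...,1]>s)&(h[...,2]>v))*255).astype(np.uint8)
def blobs(m,amin=15):
    n,l,st,c=cv2.connectedComponentsWithStats(m)
    return [(st[i,4],np.round(c[i],1),st[i,:4],cv2.minAreaRect(np.argwhere(l==i)[:,::-1].astype(np.float32))) for i in range(1,n) if st[i,4]>=amin]
E
python3 - <<'E'
from h import *
T=dict(np.load("top0.npz"));S=dict(np.load("scene0.npz"))
for n,D in(("top",T),("scene",S)):
    for b in blobs(red(D["im"])): print(n,b[0],b[1],b[2],np.round(b[3][1],1),round(b[3][2]))
# white lid of pot
for n,D,(x,y,w,h) in(("top",T,(395,245,45,30)),("scene",S,(180,155,35,30))):
    c=cv2.cvtColor(D["im"][y:y+h,x:x+w],cv2.COLOR_RGB2HSV); print(n);print(c[::3,::3,2]);print(c[::3,::3,1])
r4=lambda x:np.round(x,4)
q=lambda u,v:(170+u/4,160+v/4)
print("deck corners",r4(plane(T,q(700,166),.097)),r4(plane(T,q(660,432),.097)),"rim near",r4(plane(T,q(245,362),.085)))
print("catch",r4(plane(T,q(601,282),.1245)), r4(plane(T,q(588,318),.1245)),r4(plane(T,q(614,245),.1245)))
s=lambda u,v:(140+u/3,140+v/3)
print("tri deck far corner(-150,-95)",tri((T,q(700,166)),(S,s(230,180))),"near", tri((T,q(660,432)),(S,s(350,98))))
print("bar",tri((T,q(43,122)),(S,s(630,240))),tri((T,q(27,212)),(S,s(668,208))))
print("lid top edge", tri((T,q(190,340)),(S,s(592,72))),tri((T,q(250,35)),(S,s(462,165))))
E
```

```text
top 23 [296.6 144. ] [294 142   6   5] [4. 5.] 90
top 646 [385.8 201.7] [373 186  32  32] [28.9 29.5] 49
top 389 [447.5 221.9] [437 211  22  23] [22. 21.] 90
top 101 [319.8 229.8] [315 221  11  19] [ 5.6 19.7] 23
top 31 [173.9 304.3] [171 302   7   6] [6. 5.] 0
scene 130 [196.9 175.9] [190 170  14  12] [11. 13.] 90
scene 95 [153.4 177. ] [145 174  18   7] [ 6. 17.] 90
scene 61 [155.  187.5] [146 183  19   8] [ 5.4 18.6] 81
scene 120 [249.6 187.2] [242 182  16  12] [ 7.2 17.3] 68
scene 274 [184.1 210.4] [169 198  28  22] [14.4 27.9] 60
scene 32 [355.6 214.5] [350 209  13  12] [ 1.4 16.3] 45
scene 15 [395.4 221.1] [393 220   6   3] [2. 5.] 90
scene 53 [312.6 268.5] [308 252   9  31] [31.   2.8] 72
scene 28 [213.2 277.2] [210 275   7   5] [4. 6.] 90
top
[[123 126 124 124 123 124 122 123 123 124 122 122 122 122 123]
 [123 126 123 124 125 123 123 125 121 122 123 123 123 123 122]
 [125 122 123 124 119 110 109 114 110 101 100 109 123 125 124]
 [124 124 121 113  69  81 122 123 123 122 110  95 111 122 124]
 [122 124 120  71  59 114 125 123 125 123 124 100 100 122 121]
 [124 123 117  63  70 11
[... 1974 characters left out ...]
0.1862  0.097 ] [ 0.4473 -0.1595  0.097 ] rim near [0.4873 0.1281 0.085 ]
catch [ 0.5461 -0.1149  0.1245] [ 0.5215 -0.1064  0.1245] [ 0.5717 -0.1234  0.1245]
tri deck far corner(-150,-95) (array([ 0.63257505, -0.18432314,  0.09158013]), np.float64(0.003214772534571678)) near (array([ 0.44644024, -0.15803733,  0.09510239]), np.float64(0.0019116756589997647))
bar (array([0.62963738, 0.25134437, 0.20077262]), np.float64(5.52308918041409e-05)) (array([0.57090734, 0.25959512, 0.19847524]), np.float64(0.0015257976001657987))
lid top edge (array([0.48883647, 0.1431101 , 0.25378698]), np.float64(0.0011996732425350574)) (array([0.67632166, 0.11448564, 0.25539561]), np.float64(0.00046334536982527933))
```

```bash
cat >> h.py <<'E'
from scipy.spatial.transform import Rotation as Ro
def go(x,y,z,yaw=None,st=None):
    """units to reach xyz with tool down and tool y at yaw deg (mod 180, nearest)"""
    if st is None:
        from plant import monitor; st=monitor.get_state()
    R=Ro.from_quat(st["tcp_rot"]); d=R.inv().apply(np.array([x,y,z])-st["eef_pos"])/.4
    yv=R.as_matrix()[:,1]; cur=np.degrees(np.arctan2(yv[1],yv[0])); yaw=cur if yaw is None else yaw
    dy=(yaw-cur+90)%180-90; tgt=np.radians(cur+dy)
    Y=np.array([np.cos(tgt),np.sin(tgt),0]);Z=np.array([0,0,-1.]);M=np.c_[np.cross(Y,Z),Y,Z]
    r=(R.inv()*Ro.from_matrix(M)).as_rotvec()/np.pi
    print("shift",np.round(d,4),"turn",np.round(r,4),"yaw now",round(cur,1),"q",np.round(st["qpos"],2),"f",np.round(st["contact_force"],1),"t",st["time"])
E
python3 - <<'E'
from h import *
T=dict(np.load("top0.npz"));S=dict(np.load("scene0.npz"))
print(plane(T,(419.2,261.2),.06),plane(S,(196.8,166.2),.06),tri((T,(419.2,261.2)),(S,(196.8,166.2))))
P=plane(T,(419.2,261.2),.06)
go(P[0]-.04,P[1],.25,-8.2)
E
```

```text
[ 0.47445718 -0.40304963  0.06      ] [ 0.48027038 -0.39011846  0.06      ] (array([ 0.47284186, -0.40209616,  0.05294343]), np.float64(0.003757770282501979))
shift [-1.369  -2.2535 -0.0624] turn [-7.000e-04  4.000e-04  4.326e-01] yaw now 69.7 q [ 1.07  0.29  1.58  0.    1.28 -0.15] f [ 0.1  0.9 -0.3] t 0.1
```

```bash
python3 - <<'E'
from h import *
go(.5,.25,.40,-8.2)
E
```

```text
shift [-0.9552 -0.6665 -0.4407] turn [-7.000e-04  4.000e-04  4.326e-01] yaw now 69.7 q [ 1.07  0.29  1.58  0.    1.28 -0.15] f [ 0.1  0.9 -0.3] t 0.1
```

```bash
python3 -m handwheel '[[0,0,-0.22,0,0,0,1],[0,0,-0.44,0,0,0.05,1],[-0.95,-0.67,-0.44,0,0,0.43,1],[-0.95,-0.67,-0.44,0,0,0.43,1],[-0.95,-0.67,-0.44,0,0,0.43,1],[-0.95,-0.67,-0.44,0,0,0.43,1],[-0.95,-0.67,-0.44,0,0,0.43,1],[-0.95,-0.67,-0.44,0,0,0.43,1],[-0.95,-0.67,-0.44,0,0,0.43,1],[-0.95,-0.67,-0.44,0,0,0.43,1],[-0.95,-0.67,-0.44,0,0,0.43,1]]'; python3 -c "
from h import *
go(.55,-.10,.40,-8.2);go(.42,-.40,.25,-8.2)"
```

```text
time: 1.48
eef_pos: [0.4986, 0.2479, 0.4]
tcp_rot: [0.754, 0.656, -0.0, -0.0]
contact_force: [0.1, 1.5, -0.6]
opening: 0.996
finger_force: 0.0
shift [-8.436e-01  2.474e-01  1.000e-04] turn [-0.0003  0.0001  0.0014] yaw now -7.9 q [ 0.28 -0.06  1.64 -0.    1.56  0.42] f [ 0.1  1.5 -0.6] t 1.475
shift [-1.6311  0.0295  0.3756] turn [-0.0003  0.0001  0.0014] yaw now -7.9 q [ 0.28 -0.06  1.64 -0.    1.56  0.42] f [ 0.1  1.5 -0.6] t 1.475
```

```bash
python3 -m handwheel '[[-0.8,0.2,0,0,0,0,1],[-0.8,0.2,0,0,0,0,1],[-0.8,0.2,0,0,0,0,1],[-0.8,0.2,0,0,0,0,1],[-0.8,0.2,0,0,0,0,1],[-0.8,0.2,0,0,0,0,1],[-0.8,0.2,0,0,0,0,1],[-0.8,0.2,0,0,0,0,1]]'; cat > shot.py <<'E'
import sys
from plant import eyes
from h import *
def shot(n,cam="wrist"):
    p=eyes.camera_params(cam);im=eyes.read_camera(cam);np.savez(n+".npz",im=im,**p);cv2.imwrite(f"pics/{n}.png",im[:,:,::-1]);return p,im
if __name__=="__main__":
    p,im=shot(*sys.argv[1:]); go(.5,0,.4,-8.2)
E
python3 shot.py w1
```

```text
time: 2.48
eef_pos: [0.5339, -0.0763, 0.4005]
tcp_rot: [0.752, 0.659, 0.0, -0.0]
contact_force: [-0.2, -0.7, 0.3]
opening: 1.001
finger_force: 0.0
shift [ 0.1778 -0.1092  0.0016] turn [ 0.     -0.0002  0.0035] yaw now -7.6 q [-0.33 -0.1   1.67  0.    1.56 -0.2 ] f [-0.   0.8 -0.5] t 2.525
```

View pics/w1.png

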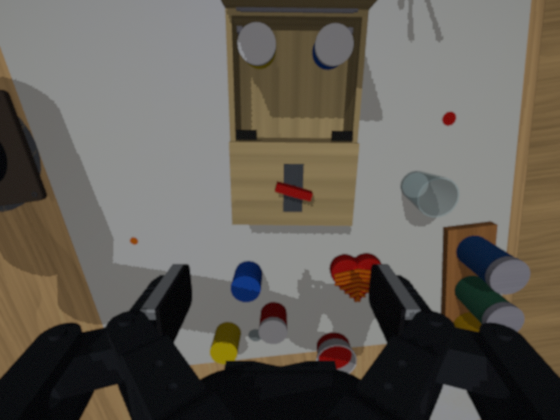

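Wrist view: deck corners are at (231,141), (357,141), (354,226) and (233,224), with the catch at (293,191). The red and white pot is at (273,318), with its white lid at (273,330), and the bay between the pots and the deck is clear.

```bash
python3 - <<'E'
from h import *
T=dict(np.load("top0.npz"));S=dict(np.load("scene0.npz"));W=dict(np.load("w1.npz"))
for b in blobs(red(W["im"])): 
    if 250<b[1][0]<330: print(b[0],b[1],b[2],np.round(b[3][0],1),np.round(b[3][1],1),round(b[3][2],1))
r=lambda x:np.round(x,4)
c=[b for b in blobs(red(W["im"])) if abs(b[1][0]-293)<8 and abs(b[1][1]-191)<8][0]
print("catch tri",tri((W,c[1]),(T,(319.8,229.8)),(S,(249.6,187.2))),r(plane(W,c[1],.12)),r(plane(T,(319.8,229.8),.12)))
bx=cv2.boxPoints(c[3]);print("wing",[r(plane(W,p,.1245))[:2] for p in bx])
for uv in((233,224.5),(354,226.5),(231,141),(357.5,141)): print("deck",r(plane(W,uv,.097)))
# pot lid: bright low-saturation blob
m=cv2.cvtColor(W["im"],cv2.COLOR_RGB2HSV)[300:350,250:300];print(m[::4,::3,2]);print(m[::4,::3,1])
E
```

```text
423 [293.4 191.4] [275 182  38  20] [293.6 191.4] [37.6 12. ] 15.9
315 [272.9 311.2] [261 303  25  20] [273.2 312.2] [24.3 18.7] 2.4
catch tri (array([ 0.54851115, -0.11410628,  0.11441309]), np.float64(0.0009023931775135267)) [ 0.5479 -0.1122  0.12  ] [ 0.5485 -0.1141  0.12  ]
wing [array([ 0.52  , -0.1082]), array([ 0.5269, -0.0922]), array([ 0.5763, -0.1139]), array([ 0.5698, -0.1304])]
deck [ 0.4472 -0.1593  0.097 ]
deck [ 0.6363 -0.1878  0.097 ]
deck [ 0.4673 -0.0315  0.097 ]
deck [ 0.6492 -0.0557  0.097 ]
[[ 90  96 105 108 109 108 108 106 106 108 108 108 108 109 108 108 108]
 [108 108 108 109 108  85  56  55  54  54  66 102 108 108 107 108 108]
 [108 108 108 109  69  52  53  54  54  54  52  51 100 108 108 107 107]
 [108 108 108 104  52  53  53  52  54  53  52  51  78 107 107 108 107]
 [108 108 108  97  51  53  56  55  57  55  52  51  71 107 108 108 108]
 [108 108 109  89  57  69  84  90  90  82  69  58  69 107 108 109 107]
 [108 108 108  86  91 108 108 108 108 108 108  90  69 108 107 107 108]
 [107 101  99  98 108 109 107 108 107 108 108 107  92 108 108 107 107]
 [ 70  66  67 1
[... 564 characters left out ...]
  7  10 221 221 226 235 231 241 240 240  46   7   7   7   7]
 [  5   7   7  21 220 231 191 139 157 172 235 235  68   7   7   9   7]
 [  7   7   9  32 139  18   9   3   6   3  15 127  78   5   7   9   7]
 [  7   9   7  24   3   5   5   5   5   5   7   6  48   9   7   7   7]
 [  7   8   8   3   5   5   5   5   5   7   7   7   8   9   9   7   7]
 [ 15  19  23   5   5   5   5   5   5   5   7   7   5   9   9   9   7]
 [ 18  26  22   9   5   5   5   5   5   5   7   7   5   7   7   7   7]
 [  4   9  12   6   2   5   5   7   7   5   7   0   4   4   5   7  10]
 [  4   5   5   4   4   4   4   4   2   4   4   4   4   5   4   6   9]
 [  4   5   4   4   4   4   4   4   5   4   5   5   4   4   5   5   5]]
```

```bash
python3 - <<'E'
from h import *
T=dict(np.load("top0.npz"));W=dict(np.load("w1.npz"))
print(tri((W,(274,330)),(T,(419.2,261.2))),plane(W,(274,330),.06))
go(.475,-.403,.20,-8)
go(.475,-.403,.043,-8)
E
```

```text
(array([ 0.47598683, -0.40931028,  0.04320612]), np.float64(0.000805560732887315)) [ 0.47892793 -0.396098    0.06      ]
shift [-0.8294 -0.0384  0.5011] turn [ 0.     -0.0002  0.0024] yaw now -7.6 q [-0.33 -0.1   1.67  0.    1.56 -0.2 ] f [-0.   0.8 -0.5] t 2.525
shift [-0.8296 -0.0384  0.8936] turn [ 0.     -0.0002  0.0024] yaw now -7.6 q [-0.33 -0.1   1.67  0.    1.56 -0.2 ] f [-0.   0.8 -0.5] t 2.525
```

```bash
python3 -m handwheel '[[-0.83,-0.04,0,0,0,0,1],[-0.83,-0.04,0,0,0,0,1],[-0.83,-0.04,0.1,0,0,0,1],[-0.83,-0.04,0.2,0,0,0,1],[-0.83,-0.04,0.35,0,0,0,1],[-0.83,-0.04,0.4,0,0,0,1],[-0.83,-0.04,0.4,0,0,0,1],[-0.83,-0.04,0.4,0,0,0,1]]'; python3 shot.py w2
```

```text
time: 3.52
eef_pos: [0.4735, -0.4039, 0.239]
tcp_rot: [0.753, 0.658, 0.0, -0.002]
contact_force: [0.9, 0.7, 0.5]
opening: 1.0
finger_force: 0.0
shift [ 1.01   -0.0711 -0.3961] turn [ 0.0002 -0.0001  0.003 ] yaw now -7.7 q [-0.87  0.16  1.69  0.    1.29 -0.73] f [ 0.4 -0.1  0.4] t 3.575
```

View pics/w2.png

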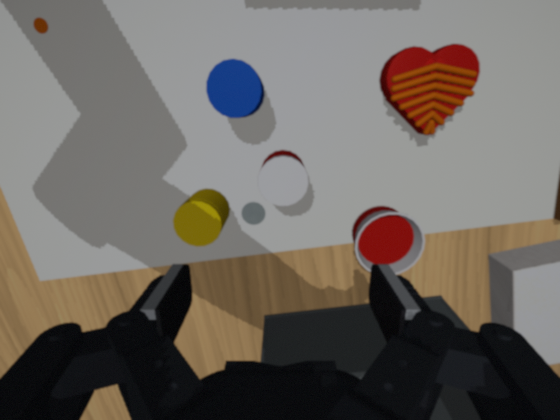

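The pot's white lid is at (284,181) with radius about 25 px. It is upright and clear, with the blue pot at (236,89), yellow at (201,217) and a flat grey disc at (253,213).

```bash
python3 - <<'E'
from h import *
T=dict(np.load("top0.npz"));W=dict(np.load("w2.npz"));V=dict(np.load("w1.npz"))
print(tri((W,(284,181)),(T,(419.2,261.2)),(V,(274,330))),plane(W,(284,181),.06),plane(W,(253,213),0))
P=plane(W,(284,181),.06)
go(P[0],P[1],.047,-7.7)
E
```

```text
(array([ 0.47655331, -0.4038244 ,  0.05079703]), np.float64(0.002885434470785016)) [ 0.47731263 -0.39954417  0.06      ] [ 0.42939378 -0.45062508  0.        ]
shift [0.0123 0.0053 0.4862] turn [ 0.0002 -0.0001  0.0002] yaw now -7.7 q [-0.87  0.16  1.69  0.    1.29 -0.73] f [ 0.4 -0.1  0.4] t 3.575
```

```bash
python3 -m handwheel '[[0.01,0.01,0.15,0,0,0,1],[0.01,0.01,0.3,0,0,0,1],[0.01,0.01,0.42,0,0,0,1],[0.01,0.01,0.49,0,0,0,1],[0.01,0.01,0.49,0,0,0,1],[0.01,0.01,0.49,0,0,0,-1],[0.01,0.01,0.49,0,0,0,-1],[0.01,0.01,0.49,0,0,0,-1],[0.01,0.01,0.49,0,0,0,-1],[0.01,0.01,0.49,0,0,0,-1],[0.01,0.01,0.49,0,0,0,-1]]' 40; python3 -m handwheel '[[0,0,-0.05,0,0,0,-1],[0,0,-0.25,0,0,0,-1],[0,0,-0.45,0,0,0,-1],[0,0,-0.6,0,0,0,-1],[0,0,-0.6,0,0,0,-1]]'; python3 -c "
from h import *
go(.5651,.0068,.25,-8.1);go(.5651,.0068,.053,-8.1)"
```

```text
time: 4.95
eef_pos: [0.4822, -0.4068, 0.0532]
tcp_rot: [0.753, 0.658, -0.001, 0.008]
contact_force: [-0.0, -1.2, 15.2]
opening: 0.001
finger_force: 7.4
time: 5.58
eef_pos: [0.4785, -0.4022, 0.2908]
tcp_rot: [0.753, 0.658, 0.0, 0.004]
contact_force: [0.2, 0.3, -0.5]
opening: 0.0
finger_force: 0.0
shift [1.0428 0.0764 0.0975] turn [0.0018 0.0015 0.0021] yaw now -7.7 q [-0.86  0.13  1.64  0.    1.37 -0.73] f [ 0.2  0.3 -0.5] t 5.575
shift [1.0452 0.0737 0.59  ] turn [0.0018 0.0015 0.0021] yaw now -7.7 q [-0.86  0.13  1.64  0.    1.37 -0.73] f [ 0.2  0.3 -0.5] t 5.575
```

The gripper closed fully, so it missed the pot. I'll look again.

```bash
python3 -m handwheel '[[0,0,0,0,0,0,1],[0,0,0,0,0,0,1],[0,0,0,0,0,0,1]]'; python3 shot.py w3; python3 -c "
import numpy as np,cv2
from plant import eyes
import shot
p,t=shot.shot('t3','top')
w=np.load('w3.npz')['im']
c=cv2.convertScaleAbs(cv2.resize(t[190:330,340:480],(420,420),interpolation=cv2.INTER_CUBIC),alpha=1.4)
cv2.imwrite('pics/c3.png',cv2.resize(np.hstack([w,c]),(800,343))[:,:,::-1])"
```

```text
time: 5.95
eef_pos: [0.4771, -0.4008, 0.2818]
tcp_rot: [0.753, 0.658, 0.0, -0.002]
contact_force: [-0.0, -0.5, 0.2]
opening: 0.642
finger_force: 0.0
shift [ 1.0016 -0.0794 -0.2919] turn [-0.001  -0.0009  0.0026] yaw now -7.7 q [-0.86  0.14  1.65 -0.    1.36 -0.73] f [-0.3  0.2  0. ] t 6.0
```

View pics/c3.png

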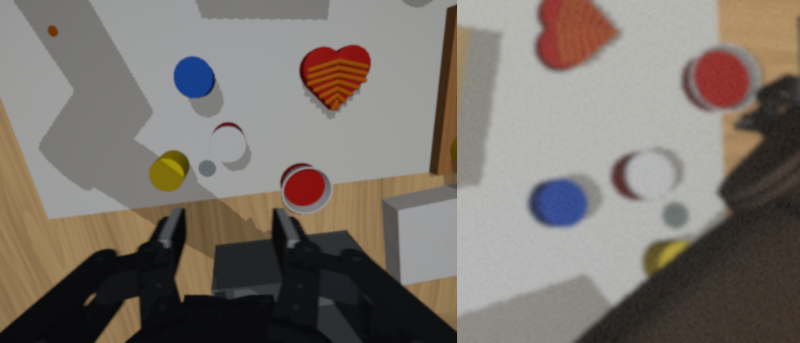

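```bash
python3 - <<'E'
from h import *
from plant import eyes,monitor
st=monitor.get_state();e=st["eef_pos"];z=Ro.from_quat(st["tcp_rot"]).as_matrix()[:,2]
for n in("top","scene","wrist"):
    p=eyes.camera_params(n); print(n,"base",proj(p,np.zeros(3)),"tcp",proj(p,e),"tip",proj(p,e+.019*z),"below",proj(p,[e[0],e[1],.06]),"optical",np.round(p["R"][2],3),"cam",np.round(-p["R"].T@p["t"],3))
print(e)
p=eyes.camera_params("wrist")
import shot;shot.shot("s3","scene")
# pot in w3 (228,143)*1.225
uv=(228*1.225,144*1.225);print(plane(dict(np.load("w3.npz")),uv,.06))
T=dict(np.load("t3.npz"));tc=(340+(651-457)*140/343,190+175*140/343);print(tc,plane(T,tc,.06))
S=dict(np.load("s3.npz"));cv2.imwrite("pics/s3c.png",cv2.convertScaleAbs(cv2.resize(S["im"][100:240,100:300],(800,560)),alpha=1.4)[:,:,::-1])
E
```

```text
top base [272.0602452  427.66819227] tcp [452.56121947 256.34825492] tip [448.99869601 256.76072329] below [418.4675461  260.13656031] optical [ 0.154  0.008 -0.988] cam [0.421 0.    1.203]
scene base [351.27908191 150.8368941 ] tcp [186.87788118 107.12198556] tip [187.65129915 112.51086861] below [194.94144754 164.9443841 ] optical [-0.658 -0.408 -0.633] cam [1.437 0.528 0.903]
wrist base [-198.80264259 -133.54066641] tcp [281.12601277 261.4871249 ] tip [281.03428926 246.61970297] below [281.10156645 177.07835463] optical [-0.044 -0.299 -0.953] cam [ 0.488 -0.324  0.432]
[ 0.47739444 -0.40105275  0.28233194]
[ 0.47493542 -0.399359    0.06      ]
(419.18367346938777, 261.42857142857144) [ 0.47381147 -0.40298706  0.06      ]
```

View pics/s3c.png

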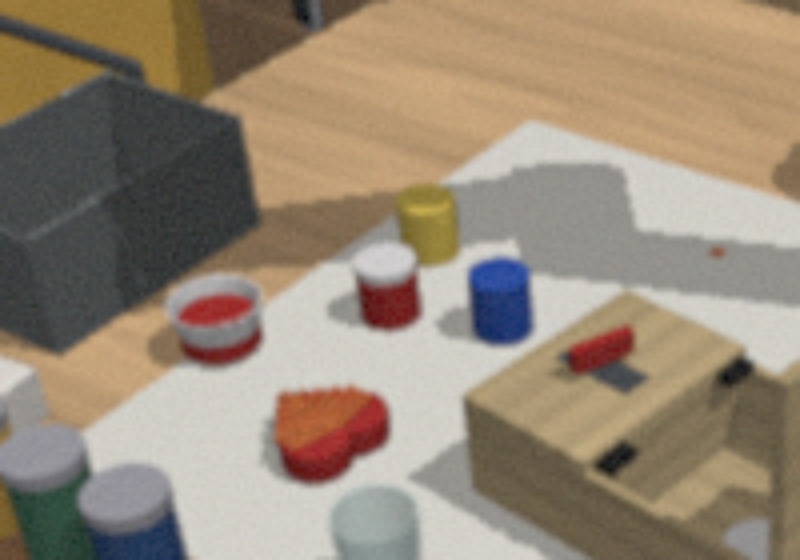

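The picture shows the pot unmoved and upright at scene (197,168), with the geometry consistent (projected TCP over the pot). I'll redo the reach in stages and check each one.

```bash
python3 -m handwheel '[[0,0,0.15,0,0,0,1],[0,0,0.3,0,0,0,1],[0,0,0.45,0,0,0,1],[0,0,0.55,0,0,0,1],[0,0,0.6,0,0,0,1],[0,0,0.6,0,0,0,1],[0,0,0.6,0,0,0,1],[0,0,0.6,0,0,0,1]]'; python3 shot.py w4; python3 -c "
import shot;shot.shot('s4','scene')
import numpy as np,cv2
a=np.load('w4.npz')['im'];b=np.load('s4.npz')['im'][110:240,110:280]
b=cv2.convertScaleAbs(cv2.resize(b,(549,420)),alpha=1.4)
cv2.imwrite('pics/c4.png',cv2.resize(np.hstack([a,b]),(800,303))[:,:,::-1])"
```

```text
time: 7.1
eef_pos: [0.4791, -0.403, 0.0471]
tcp_rot: [0.753, 0.658, -0.0, 0.002]
contact_force: [0.4, 0.2, -0.1]
opening: 1.0
finger_force: 0.0
shift [ 1.0025 -0.0806 -0.8859] turn [0.0009 0.0008 0.0026] yaw now -7.7 q [-0.86  0.38  1.82  0.    0.95 -0.73] f [0.2 0.2 1.7] t 7.15
```

View pics/c4.png

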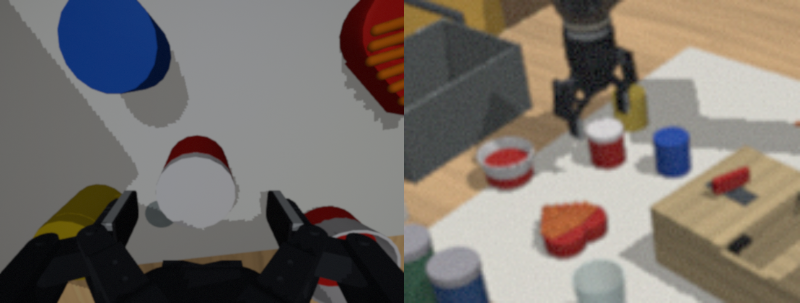

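The gripper stands behind and above the pot: in the scene the fingertip is at about (183,166), and in the wrist view the pads flank the lid without enclosing it. I'll compare with the predicted projections.

```bash
python3 - <<'E'
from h import *
from plant import monitor
import shot
st=monitor.get_state();e=st["eef_pos"];R=Ro.from_quat(st["tcp_rot"]).as_matrix()
p,t=shot.shot("t4","top")
S=dict(np.load("s4.npz"));W=dict(np.load("w4.npz"));T=dict(np.load("t4.npz"))
for s in(-1,1):
    X=e+R@[0,s*.0425,.006]; Y=e+R@[0,s*.0425,.019]
    for n,P in(("S",S),("W",W),("T",T)): print(n,np.round(proj(P,X)),np.round(proj(P,Y)))
print(W["K"][0,0],-W["R"].T@W["t"]-e)
w=cv2.resize(W["im"][200:380,100:440],(680,360));s=cv2.convertScaleAbs(cv2.resize(S["im"][100:190,160:250],(300,300),interpolation=cv2.INTER_CUBIC),alpha=1.5)
t=cv2.convertScaleAbs(cv2.resize(t[215:305,380:470],(300,300),interpolation=cv2.INTER_CUBIC),alpha=1.5)
o=np.zeros((600,800,3),np.uint8);o[:300,:300]=s;o[:300,310:610]=t;o[310:590,:529]=cv2.resize(w,(529,280));cv2.imwrite("pics/c5.png",o[:,:,::-1])
E
```

```text
S [204. 165.] [204. 168.]
W [205. 255.] [210. 245.]
T [415. 275.] [413. 275.]
S [186. 175.] [187. 178.]
W [356. 255.] [351. 245.]
T [418. 245.] [417. 246.]
306.55629311492106 [0.00991721 0.07761034 0.15000487]
```

View pics/c5.png

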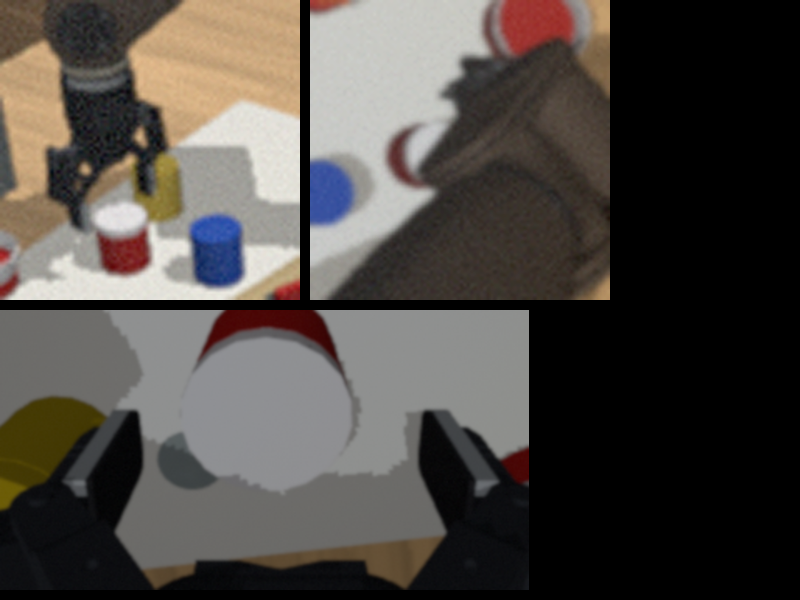

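```bash
python3 - <<'E'
from h import *
from plant import monitor
st=monitor.get_state();e=st["eef_pos"];R=Ro.from_quat(st["tcp_rot"]).as_matrix();print(e)
S=dict(np.load("s4.npz"));W=dict(np.load("w4.npz"))
for dz in(.006,-.01,-.021,-.03):
    print(dz,[np.round(proj(P,e+R@[0,s*.0425,dz])).tolist() for P in(S,W) for s in(-1,1)])
# FK-free check: start pose given vs read
E
```

```text
[ 0.47848483 -0.40220427  0.04592093]
0.006 [[204.0, 165.0], [186.0, 175.0], [204.0, 254.0], [355.0, 254.0]]
-0.01 [[203.0, 161.0], [186.0, 171.0], [197.0, 268.0], [362.0, 268.0]]
-0.021 [[203.0, 158.0], [185.0, 168.0], [191.0, 280.0], [368.0, 280.0]]
-0.03 [[203.0, 156.0], [185.0, 166.0], [186.0, 290.0], [374.0, 290.0]]
```

The fingertips really stand about 27 mm further back along the tool axis than the state implies. All three clues agree: the wrist view, the scene view, and the shut tips stopping on the pot's lid at z 0.06. I'll correct for that.

```bash
python3 -m handwheel '[[0,0,0.04,0,0,0,1],[0,0,0.075,0,0,0,1],[0,0,0.075,0,0,0,1],[0,0,0.075,0,0,0,-1],[0,0,0.075,0,0,0,-1],[0,0,0.075,0,0,0,-1],[0,0,0.075,0,0,0,-1],[0,0,0.075,0,0,0,-1]]' 40
```

```text
time: 8.25
eef_pos: [0.4783, -0.4021, 0.0152]
tcp_rot: [0.753, 0.658, -0.0, 0.001]
contact_force: [0.5, -0.6, 2.3]
opening: 0.648
finger_force: 43.0
```

```bash
python3 -m handwheel '[[0,0,-0.1,0,0,0,-1],[0,0,-0.25,0,0,0,-1],[0,0,-0.4,0,0,0,-1],[0,0,-0.55,0,0,0,-1],[0.15,0,-0.6,0,0,0,-1],[0.3,0,-0.6,0,0,0,-1],[0.45,0,-0.6,0,0,0,-1],[0.5,0,-0.6,0,0,0,-1]]'; python3 -c "
from h import *
go(.5638,-.0021,.23,-8.1);go(.5638,-.0021,.024,-8.1)"
```

```text
time: 9.25
eef_pos: [0.5044, -0.2, 0.2535]
tcp_rot: [0.752, 0.659, 0.0, -0.001]
contact_force: [0.1, -0.6, -2.5]
opening: 0.643
finger_force: 43.4
shift [0.5098 0.0823 0.0594] turn [-0.0005 -0.0005  0.0031] yaw now -7.5 q [-0.56 -0.03  1.87  0.    1.3  -0.43] f [ 0.1 -0.6 -2.5] t 9.25
shift [0.5091 0.083  0.5744] turn [-0.0005 -0.0005  0.0031] yaw now -7.5 q [-0.56 -0.03  1.87  0.    1.3  -0.43] f [ 0.1 -0.6 -2.5] t 9.25
```

```bash
python3 -m handwheel '[[0.15,0.02,0,0,0,0,-1],[0.3,0.05,0,0,0,0,-1],[0.45,0.08,0,0,0,0,-1],[0.51,0.083,0.02,0,0,0.003,-1],[0.51,0.083,0.06,0,0,0.003,-1],[0.51,0.083,0.06,0,0,0.003,-1]]'; python3 -c "
import shot;from h import *
shot.shot('s6','scene');shot.shot('w6')
W=dict(np.load('w6.npz'));S=dict(np.load('s6.npz'))
b=cv2.convertScaleAbs(cv2.resize(S['im'][120:270,200:360],(448,420)),alpha=1.4)
cv2.imwrite('pics/c6.png',cv2.resize(np.hstack([W['im'],b]),(800,333))[:,:,::-1])
go(.5638,-.0021,.023,-8.1)"
```

```text
time: 10.0
eef_pos: [0.5637, -0.0063, 0.2276]
tcp_rot: [0.756, 0.654, -0.002, -0.002]
contact_force: [-0.7, -0.9, -1.8]
opening: 0.646
finger_force: 43.4
shift [ 0.0118 -0.0036  0.5171] turn [-0.0004  0.0001 -0.0015] yaw now -8.4 q [-0.19  0.04  1.84 -0.    1.26 -0.05] f [ 0.  -0.5 -2. ] t 10.1
```

View pics/c6.png

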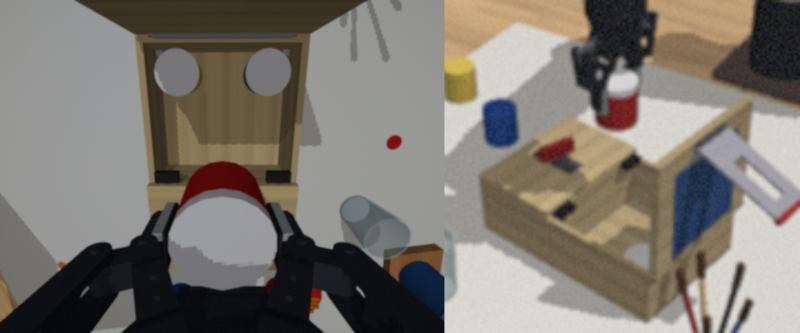

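```bash
python3 - <<'E'
from h import *
from plant import monitor
e=monitor.get_state()["eef_pos"];print(e)
S=dict(np.load("s6.npz"));W=dict(np.load("w6.npz"))
for b in blobs(red(S["im"])):
    if 230<b[1][0]<310:print(b[:3])
for z in(-.0155,.01,.02):print(z,proj(S,e+[0,0,z]))
print("floor target in wrist",proj(W,[e[0],e[1],.006])*.794, [np.round(proj(W,np.array([.5607,-.0239,0])+np.array([[.141,-.99,0],[.99,.141,0],[0,0,1]])@np.array(q))*.794) for q in((-.022,.095,.097),(-.022,-.095,.097),(.15,.095,.085),(.15,-.095,.085))])
E
```

```text
[ 0.56480868 -0.00697517  0.22982838]
(np.int32(182), array([278.5, 170.8]), array([269, 162,  18,  16], dtype=int32))
(np.int32(115), array([249.8, 187.1]), array([242, 181,  16,  13], dtype=int32))
-0.0155 [276.1139149  173.08327628]
0.01 [276.1235204  165.51193567]
0.02 [276.12735744 162.48746818]
floor target in wrist [223.60525812 140.19584771] [array([146., 186.]), array([299., 186.]), array([134.,  35.]), array([310.,  34.])]
```

```bash
python3 -m handwheel '[[0.012,-0.004,0.1,0,0,0,-1],[0.012,-0.004,0.25,0,0,0,-1],[0.012,-0.004,0.38,0,0,0,-1],[0.012,-0.004,0.46,0,0,0,-1],[0.012,-0.004,0.5,0,0,0,-1],[0.012,-0.004,0.51,0,0,0,-1],[0.012,-0.004,0.51,0,0,0,-1]]'; python3 -c "
from h import *
go(.5638,-.0021,.0215,-8.1)"
```

```text
time: 10.98
eef_pos: [0.5656, -0.0013, 0.028]
tcp_rot: [0.756, 0.654, 0.001, 0.001]
contact_force: [-1.4, -1.0, -2.7]
opening: 0.65
finger_force: 43.4
shift [-0.0026 -0.0041  0.0163] turn [ 0.0009  0.     -0.0011] yaw now -8.3 q [-0.18  0.29  1.97 -0.    0.88 -0.04] f [-1.4 -1.  -2.7] t 10.975
```

```bash
python3 -m handwheel '[[0,0,0.008,0,0,0,-1],[0,0,0.014,0,0,0,-1],[0,0,0.014,0,0,0,-1],[0,0,0.014,0,0,0,0.6],[0,0,0.014,0,0,0,0.6],[0,0,0.014,0,0,0,0.6]]'; python3 -m handwheel '[[0,0,-0.05,0,0,0,0.6],[0,0,-0.15,0,0,0,0.6],[0,0,-0.3,0,0,0,0.6],[0,0,-0.45,0,0,0,0.6],[-0.1,0,-0.6,0,0,0,0.6],[-0.25,0,-0.6,0,0,0,0.6],[-0.25,0,-0.6,0,0,0,0.6]]'; python3 -c "
import shot;from h import *
shot.shot('w7')
W=dict(np.load('w7.npz'))
for b in blobs(red(W['im'],s=80,v=40)): print(b[0],b[1],b[2],np.round(b[3][1],1),round(b[3][2],1))
cv2.imwrite('pics/c7.png',W['im'][:,:,::-1])
go(.548,-.113,.20,66)"
```

```text
time: 11.72
eef_pos: [0.5643, -0.0008, 0.0209]
tcp_rot: [0.756, 0.654, 0.0, 0.0]
contact_force: [0.1, -0.4, -0.2]
opening: 0.804
finger_force: 0.0
time: 12.6
eef_pos: [0.5501, -0.103, 0.2643]
tcp_rot: [0.758, 0.653, 0.001, 0.002]
contact_force: [0.3, 0.4, -0.4]
opening: 0.797
finger_force: 0.0
274 [490.4  96.2] [482  87  18  19] [18. 17.] 90.0
929 [279.3 201. ] [252 187  55  29] [54.3 18.4] 14.0
390 [340.9 293.9] [332 278  19  38] [36.2 17.6] 84.8
84 [396.  288.9] [389 279  13  22] [24.1  4.2] 56.3
17 [347.6 319. ] [343 318  11   4] [ 2.3 10. ] 80.5
17 [354.2 323.6] [350 321   9   6] [2.6 8.5] 69.4
shift [-0.0288 -0.0007  0.1572] turn [ 0.0006  0.0007 -0.4137] yaw now -8.5 q [-0.36  0.    1.82  0.    1.31 -0.22] f [-0.3 -0.3 -0. ] t 12.65
```

View pics/c7.png

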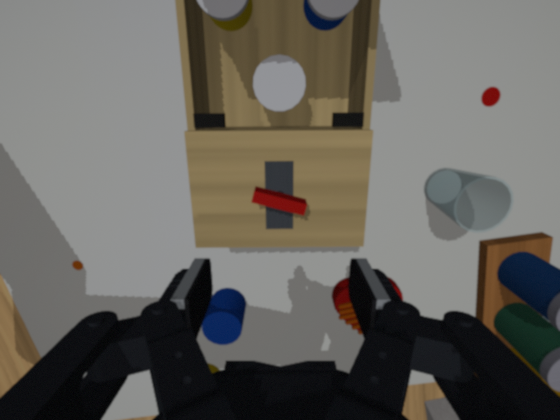

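Wrist view: the pot's white lid at (279,83) stands upright in the bay, and the catch is at (279,201), about 1.32 rad by its tilt against the deck edge. I have now viewed more pictures than the ten allowed, so I will work from numbers only from here. Next I turn the catch to 0.

```bash
python3 - <<'E'
from h import *
W=dict(np.load("w7.npz"));print(plane(W,(279.3,201),.117))
b=[b for b in blobs(red(W['im'],s=80,v=40)) if b[0]>800][0];q=[plane(W,u,.1245)[:2] for u in cv2.boxPoints(b[3])];
E=sorted([q[1]-q[0],q[2]-q[1]],key=np.linalg.norm)[1];print(np.degrees(np.arctan2(E[1],E[0])))
go(.549,-.1135,.14,67.5);go(.549,-.1135,.098,67.5)
E
```

```text
[ 0.54800438 -0.11233144  0.117     ]
-23.037038844479603
shift [-0.0295  0.0016  0.3072] turn [ 0.0006  0.0007 -0.422 ] yaw now -8.5 q [-0.36  0.    1.82  0.    1.31 -0.22] f [-0.3 -0.3 -0. ] t 12.65
shift [-0.0295  0.0013  0.4122] turn [ 0.0006  0.0007 -0.422 ] yaw now -8.5 q [-0.36  0.    1.82  0.    1.31 -0.22] f [-0.3 -0.3 -0. ] t 12.65
```

```bash
python3 -m handwheel '[[-0.03,0.001,0,0,0,-0.42,0.6],[-0.03,0.001,0,0,0,-0.42,0.6],[-0.03,0.001,0,0,0,-0.42,0.6],[-0.03,0.001,0,0,0,-0.42,0.6],[-0.03,0.001,0.1,0,0,-0.42,0.6],[-0.03,0.001,0.2,0,0,-0.42,0.6],[-0.03,0.001,0.3,0,0,-0.42,0.6],[-0.03,0.001,0.36,0,0,-0.42,0.6],[-0.03,0.001,0.41,0,0,-0.42,0.6],[-0.03,0.001,0.41,0,0,-0.42,0.6],[-0.03,0.001,0.41,0,0,-0.42,0.6]]'; python3 -m handwheel '[[0,0,0,0,0,0,-1],[0,0,0,0,0,0,-1],[0,0,0,0,0,0,-1],[0,0,0,0,0,0,-1],[0,0,0,0,0,0,-1]]' 40;python3 -c "
from h import *
go(.549,-.1135,.098,-8.1)"
```

```text
time: 14.02
eef_pos: [0.5491, -0.1111, 0.0978]
tcp_rot: [0.196, 0.981, -0.0, 0.0]
contact_force: [0.9, -0.3, -0.7]
opening: 0.805
finger_force: 0.0
time: 14.65
eef_pos: [0.5485, -0.1126, 0.0976]
tcp_rot: [0.196, 0.981, -0.001, 0.0]
contact_force: [-4.0, -3.9, 4.0]
opening: 0.129
finger_force: 43.8
shift [-0.0019 -0.0016 -0.001 ] turn [-3.000e-04  5.000e-04  4.192e-01] yaw now 67.4 q [-0.38  0.18  1.96 -0.    1.01 -1.56] f [-4.  -3.9  4. ] t 14.65
```

Gripped the wing (opening 0.129, about 11 mm). Turning it clockwise to 0.

```bash
python3 -m handwheel '[[0,0,0,0,0,0.05,-1],[0,0,0,0,0,0.1,-1],[0,0,0,0,0,0.15,-1],[0,0,0,0,0,0.2,-1],[0,0,0,0,0,0.25,-1],[0,0,0,0,0,0.3,-1],[0,0,0,0,0,0.35,-1],[0,0,0,0,0,0.4,-1],[0,0,0,0,0,0.42,-1],[0,0,0,0,0,0.42,-1]]'; python3 -m handwheel '[[0,0,0,0,0,0,0.2],[0,0,0,0,0,0,0.2],[0,0,-0.15,0,0,0,0.2],[-0.1,0,-0.3,0,0,0,0],[-0.2,0,-0.4,0,0,0,0],[-0.2,0,-0.4,0,0,0,0]]'; python3 -c "
import shot;from h import *
shot.shot('w8')
W=dict(np.load('w8.npz'))
for b in blobs(red(W['im'],s=80,v=40)):
  if b[0]>300 and 230<b[1][0]<330:
    print(b[0],b[1],b[2],np.round(b[3][1],1));q=[plane(W,u,.1245)[:2] for u in cv2.boxPoints(b[3])]
    E=sorted([q[1]-q[0],q[2]-q[1]],key=np.linalg.norm)[1];print(np.degrees(np.arctan2(E[1],E[0])),plane(W,b[1],.118))
go(.52,-.1,.3,-8.1)"
```

```text
time: 15.9
eef_pos: [0.5485, -0.1127, 0.0976]
tcp_rot: [0.756, 0.654, -0.001, 0.001]
contact_force: [-3.4, -3.4, 4.6]
opening: 0.128
finger_force: 43.9
time: 16.65
eef_pos: [0.5389, -0.1937, 0.2621]
tcp_rot: [0.757, 0.653, 0.002, 0.004]
contact_force: [-0.6, -0.1, 0.6]
opening: 0.497
finger_force: 0.0
438 [275.7  16.6] [252   2  48  24] [47. 23.]
-8.259079580187462 [ 0.55821239 -0.04266887  0.118     ]
1034 [275.6 104. ] [268  72  16  66] [65. 15.]
-98.22462555093215 [ 0.54771306 -0.11112743  0.118     ]
shift [ 0.2215 -0.0775 -0.1022] turn [ 0.0015  0.0003 -0.0016] yaw now -8.4 q [-0.52  0.03  1.8   0.    1.31 -0.37] f [-0.2 -0.1  0.5] t 16.7
```

The wing lies at 81.8° against the case's 82°, so the catch is at 0 and centred. Now I go behind the lid.

```bash
python3 - <<'E'
from h import *
go(.5153,.225,.40,-8.1)
go(.5153,.225,.195,-8.1)
E
```

```text
shift [ 1.0233 -0.2064 -0.3536] turn [ 0.0015  0.0003 -0.0016] yaw now -8.4 q [-0.52  0.03  1.8   0.    1.31 -0.37] f [-0.2 -0.1  0.5] t 16.7
shift [ 1.0238 -0.2088  0.1589] turn [ 0.0015  0.0003 -0.0016] yaw now -8.4 q [-0.52  0.03  1.8   0.    1.31 -0.37] f [-0.2 -0.1  0.5] t 16.7
```

```bash
python3 -m handwheel '[[0,-0.05,-0.15,0,0,0,-1],[0,-0.2,-0.3,0,0,0,-1],[0.15,-0.21,-0.35,0,0,0,-1],[0.3,-0.21,-0.35,0,0,0,-1],[0.45,-0.21,-0.35,0,0,0,-1],[0.6,-0.21,-0.35,0,0,0,-1],[0.75,-0.21,-0.35,0,0,0,-1],[0.9,-0.21,-0.35,0,0,0,-1],[1,-0.21,-0.35,0,0,0,-1],[1,-0.21,-0.35,0,0,0,-1]]';  python3 - <<'E'
from h import *
go(.5153,.225,.195,-8.1)
go(.4871,.027,.195,-8.1)
E
```

```text
time: 17.95
eef_pos: [0.5102, 0.2204, 0.3936]
tcp_rot: [0.754, 0.656, -0.002, -0.002]
contact_force: [-0.6, -0.3, 0.0]
opening: 0.002
finger_force: 0.0
shift [0.0137 0.0138 0.4965] turn [-0.0017  0.0003  0.0008] yaw now -7.9 q [ 0.22 -0.05  1.65  0.    1.55  0.36] f [-0.6 -0.3  0. ] t 17.95
shift [-0.4863  0.0124  0.497 ] turn [-0.0017  0.0003  0.0008] yaw now -7.9 q [ 0.22 -0.05  1.65  0.    1.55  0.36] f [-0.6 -0.3  0. ] t 17.95
```

```bash
python3 -m handwheel '[[0.01,0.01,0.15,0,0,0,-1],[0.01,0.01,0.3,0,0,0,-1],[0.01,0.01,0.44,0,0,0,-1],[0.01,0.01,0.5,0,0,0,-1],[0.01,0.01,0.5,0,0,0,-1],[-0.05,0.01,0.5,0,0,0,-1],[-0.1,0.01,0.5,0,0,0,-1],[-0.14,0.01,0.5,0,0,0,-1],[-0.18,0.01,0.5,0,0,0,-1],[-0.22,0.01,0.5,0,0,0,-1],[-0.26,0.01,0.5,0,0,0,-1]]'; python3 -m handwheel '[[-0.04,0,0,0,0,0,-1],[-0.08,0,0,0,0,0,-1],[-0.12,0,0,0,0,0,-1],[-0.16,0,0,0,0,0,-1],[-0.19,0,0,0,0,0,-1]]'; python3 - <<'E'
from h import *
import shot
S,im=shot.shot("s9","scene")
for b in blobs(red(im)): print(b[0],b[1],b[2])
E
```

```text
time: 19.32
eef_pos: [0.5, 0.1128, 0.1966]
tcp_rot: [0.756, 0.654, -0.0, -0.0]
contact_force: [0.4, 3.5, -1.3]
opening: -0.001
finger_force: 1.1
time: 19.95
eef_pos: [0.4894, 0.037, 0.197]
tcp_rot: [0.756, 0.654, -0.0, 0.0]
contact_force: [-0.2, -0.8, 0.3]
opening: 0.002
finger_force: 0.0
46 [317.2 177.8] [311 172  14  12]
95 [153.4 177. ] [145 174  18   7]
113 [249.9 187.1] [243 181  15  13]
62 [155.2 187.5] [146 183  19   8]
272 [184.2 210.4] [169 198  28  22]
101 [274.9 227. ] [269 220  13  15]
16 [395.5 221. ] [393 220   6   3]
49 [312.7 269.1] [308 252   9  31]
28 [213.2 277.2] [210 275   7   5]
```

```bash
python3 -m handwheel '[[0,0,-0.1,0,0,0,-1],[0,0,-0.25,0,0,0,-1],[0,0,-0.4,0,0,0,-1],[0,0,-0.5,0,0,0,-1],[0.2,0,-0.5,0,0,0,-1],[0.35,0.1,-0.5,0,0,0,-1],[0.35,0.2,-0.5,0,0,0,-1],[0.35,0.2,-0.5,0,0,0,-1],[0.35,0.2,-0.5,0,0,0,-1]]'; python3 - <<'E'
from h import *
import shot
o=np.array([.5607,-.0239,0]);C=np.array([[.141,-.99,0],[.99,.141,0],[0,0,1]])
o_=[]
for n in("scene","top"):
    p,im=shot.shot("b10"+n,n)
    for b in blobs(red(im,s=90,v=40),12): print(n,b[0],b[1],b[2])
# predicted bar for hasp angles with lid .06
for th in(1.2,1.5,1.8,2.1,2.4):
    a=.06;H=np.array([.150-.165*np.cos(a)+.015*np.sin(a),0,.085+.165*np.sin(a)+.015*np.cos(a)])
    X=o+C@(H+.128*np.array([-np.cos(a+th),0,np.sin(a+th)]))
    print(th,H,X,[np.round(proj(dict(np.load(f"b10{n}.npz")),X)).tolist() for n in("scene","top")])
go(*(o+C@np.array([.09,0,.192])),-8.1)
E
```

```text
time: 21.12
eef_pos: [0.5887, 0.1653, 0.3964]
tcp_rot: [0.756, 0.654, -0.001, -0.0]
contact_force: [0.4, -0.9, -0.6]
opening: 0.006
finger_force: 0.0
scene 42 [284.2 173.3] [277 168  15  11]
scene 99 [153.6 177. ] [145 174  18   7]
scene 113 [249.9 187.3] [243 181  15  13]
scene 71 [155.1 187.3] [145 183  20   8]
scene 14 [177.9 198.4] [175 197   7   4]
scene 288 [184.2 210.4] [169 198  28  23]
scene 17 [395.4 221.1] [393 220   6   3]
scene 59 [312.4 267.9] [307 251  10  32]
scene 29 [213.2 277.1] [210 275   7   5]
top 26 [296.5 144. ] [294 142   6   5]
top 672 [385.7 201.6] [373 186  32  32]
top 75 [270.2 216.5] [267 205   7  23]
top 403 [447.5 221.9] [437 211  22  23]
top 110 [319.9 229.9] [310 227  21   8]
1.2 [-0.01380363  0.          0.10986707] [ 0.5532343  -0.07631871  0.23173463] [[258.0, 159.0], [309.0, 222.0]]
1.5 [-0.01380363  0.          0.10986707] [ 0.55855884 -0.03893368  0.23785961] [[268.0, 162.0], [294.0, 219.0]]
1.8 [-0.01380363  0.          0.10986707] [ 0.56390078 -0.00142644  0.23255139] [[278.0, 168.0], [279.0, 217.0]]
2.1 [-0.01380363  0.          0.10986707] [0.56878295 0.0328526  0.21628415] [[288.0, 177.0], [265.0, 216.0]]
2.4 [-0.01380363  0.          0.10986707] [0.57276923 0.06084139 0.19051099] [[295.0, 189.0], [254.0, 215.0]]
shift [-0.2524 -0.0015  0.5151] turn [ 0.0005 -0.0001 -0.0011] yaw now -8.3 q [ 0.11  0.07  1.52 -0.    1.56  0.25] f [-0.3  0.1 -0.1] t 21.225
```

```bash
python3 -m handwheel '[[-0.1,0,0.15,0,0,0,-1],[-0.2,0,0.3,0,0,0,-1],[-0.22,0,0.45,0,0,0,-1],[-0.23,0,0.5,0,0,0,-1],[-0.35,0,0.5,0,0,0,-1],[-0.43,0,0.49,0,0,0,-1],[-0.49,0,0.455,0,0,0,-1],[-0.565,0,0.45,0,0,0,-1],[-0.635,0,0.48,0,0,0,-1],[-0.695,0,0.53,0,0,0,-1]]'; python3 - <<'E'
from h import *
import shot
p,im=shot.shot("w11")
o=np.array([.5607,-.0239,0]);C=np.array([[.141,-.99,0],[.99,.141,0],[0,0,1]])
from plant import monitor
print("case",C.T@(monitor.get_state()["eef_pos"]-o))
for n in("scene","top"):
    p,im=shot.shot("b11"+n,n)
    for b in blobs(red(im,s=90,v=40),12):
        if 225<b[1][0]<340:print(n,b[0],b[1],b[2])
H=np.array([-.0138,0,.1099])
for th in(.3,.6,.8,1.,1.2):
    X=o+C@(H+.128*np.array([-np.cos(.06+th),0,np.sin(.06+th)]));print(th,[np.round(proj(dict(np.load(f"b11{n}.npz")),X)).tolist() for n in("scene","top")])
E
```

```text
time: 22.48
eef_pos: [0.549, -0.1112, 0.1876]
tcp_rot: [0.757, 0.654, 0.001, 0.003]
contact_force: [0.6, 0.2, 1.0]
opening: -0.004
finger_force: 0.3
case [-0.09000675  0.00118432  0.18368174]
scene 18 [241.2 164.6] [238 162   7   6]
scene 64 [247.2 186.8] [243 181  12  13]
scene 62 [312.6 268.4] [307 251  10  33]
top 26 [296.5 144. ] [294 142   6   5]
top 31 [311.8 228. ] [309 226   7   5]
0.3 [[239.0, 171.0], [337.0, 231.0]]
0.6 [[243.0, 164.0], [332.0, 229.0]]
0.8 [[247.0, 161.0], [326.0, 227.0]]
1.0 [[252.0, 159.0], [318.0, 224.0]]
1.2 [[258.0, 159.0], [309.0, 222.0]]
```

```bash
python3 -m handwheel '[[-0.025,0,0.03,0,0,0,-1],[-0.05,0,0.06,0,0,0,-1],[-0.065,0,0.1,0,0,0,-1],[-0.078,0,0.135,0,0,0,-1],[-0.085,0,0.165,0,0,0,-1],[-0.086,0,0.18,0,0,0,-1],[-0.086,0,0.18,0,0,0,-1],[-0.086,0,0.18,0,0,0,-1]]'; python3 - <<'E'
from h import *
import shot
o=np.array([.5607,-.0239,0]);C=np.array([[.141,-.99,0],[.99,.141,0],[0,0,1]])
from plant import monitor
print("case",C.T@(monitor.get_state()["eef_pos"]-o))
for n in("scene",):
    p,im=shot.shot("b12"+n,n)
    for b in blobs(red(im,s=90,v=40),8):
        if 225<b[1][0]<340 and b[1][1]<220:print(n,b[0],b[1],b[2])
H=np.array([-.0138,0,.1099])
for th in(0,.05,.1,.2):
    X=o+C@(H+.128*np.array([-np.cos(.06+th),0,np.sin(.06+th)]));print(th,np.round(proj(p,X)),)
E
```

```text
time: 23.62
eef_pos: [0.5467, -0.1442, 0.1172]
tcp_rot: [0.756, 0.654, 0.002, 0.002]
contact_force: [-1.6, 3.2, 14.6]
opening: -0.001
finger_force: 7.3
case [-0.12106606 -0.00309834  0.11722651]
scene 15 [234.4 180.5] [232 179   6   4]
scene 62 [251.1 186. ] [243 182  15  10]
0 [238. 180.]
0.05 [238. 179.]
0.1 [238. 177.]
0.2 [238. 174.]
```

The hasp is down over the catch (14.6 N at the bar). Next I lift, open to straddle the wing and check alignment.

```bash
python3 -m handwheel '[[0,0,-0.06,0,0,0,-0.4],[0,0,-0.15,0,0,0,-0.4],[0.08,0,-0.15,0,0,0,-0.4],[0.08,0,-0.15,0,0,0,-0.4]]'; python3 - <<'E'
from h import *
import shot
p,im=shot.shot("w13")
for b in blobs(red(im,s=80,v=40),30): print(b[0],b[1],b[2],np.round(b[3][1],1),np.round(plane(p,b[1],.12),4))
p,im=shot.shot("s13","scene")
for b in blobs(red(im,s=90,v=40),8):
    if 225<b[1][0]<340 and b[1][1]<220:print("s",b[0],b[1],b[2])
go(.5483,-.1126,.094,-8.1)
E
```

```text
time: 24.18
eef_pos: [0.5487, -0.1109, 0.1728]
tcp_rot: [0.755, 0.655, 0.0, 0.0]
contact_force: [-0.0, 0.3, 0.0]
opening: 0.301
finger_force: 0.0
330 [552.5  87.5] [544  74  16  26] [25. 15.] [ 0.727  -0.0439  0.12  ]
1536 [279.5 225.7] [267 186  26  82] [80.9 19.8] [ 0.5478 -0.1103  0.12  ]
626 [280.2 294.6] [254 289  53  12] [11. 52.] [ 0.5403 -0.1659  0.12  ]
s 32 [237.4 178.6] [231 174  14  10]
s 64 [250.9 185.8] [243 181  15  11]
shift [-0.0014  0.0008  0.1952] turn [-0.0004  0.0001 -0.0006] yaw now -8.2 q [-0.38  0.08  1.91 -0.    1.15 -0.24] f [-0.5 -0.7  0.5] t 24.275
```

```bash
python3 -m handwheel '[[0,0,0.08,0,0,0,-0.4],[0,0,0.14,0,0,0,-0.4],[0,0,0.17,0,0,0,-0.4],[0,0,0.19,0,0,0,-0.4],[0,0,0.2,0,0,0,-0.4],[0,0,0.2,0,0,0,-0.4]]'; python3 - <<'E'
from h import *
go(.5483,-.1126,.094,-8.1)
E
```

```text
time: 25.02
eef_pos: [0.5477, -0.1139, 0.0949]
tcp_rot: [0.756, 0.654, -0.002, -0.0]
contact_force: [-7.8, -1.6, 12.2]
opening: 0.296
finger_force: 5.6
shift [0.0034 0.0011 0.0023] turn [-0.0011  0.0008 -0.0008] yaw now -8.2 q [-0.38  0.18  1.96 -0.    1.01 -0.24] f [-7.8 -1.6 12.2] t 25.025
```

```bash
python3 -m handwheel '[[0,0,0.005,0,0,0,-1],[0,0,0.01,0,0,0,-1],[0,0,0.015,0,0,0,-1],[0,0,0.02,0,0,0,-1],[0,0,0.02,0,0,0,-1]]' 30; python3 -c "
from h import *
go(.5483,-.1126,.094,-8.1)"
```

```text
time: 25.65
eef_pos: [0.5486, -0.1133, 0.0951]
tcp_rot: [0.756, 0.655, -0.002, -0.001]
contact_force: [-24.9, 6.1, 47.0]
opening: 0.135
finger_force: 45.0
shift [ 0.0017 -0.001   0.0027] turn [-0.0017  0.0005 -0.0006] yaw now -8.2 q [-0.38  0.18  1.95 -0.    1.01 -0.24] f [-24.9   6.1  47. ] t 25.65
```

```bash
python3 -m handwheel '[[0,-0.004,-0.008,0,0,0,-1],[0,-0.008,-0.012,0,0,0,-1]]'; python3 -m handwheel '[[0,0,0,0,0,-0.04,-1],[0,0,0,0,0,-0.08,-1],[0,0,0,0,0,-0.12,-1]]';  python3 -c "
from h import *
go(.5483,-.1126,.094,-8.1)"
```

```text
time: 25.9
eef_pos: [0.5485, -0.1133, 0.0953]
tcp_rot: [0.756, 0.654, 0.002, 0.004]
contact_force: [0.7, 0.2, 10.7]
opening: 0.131
finger_force: 38.0
time: 26.28
eef_pos: [0.5487, -0.1133, 0.0953]
tcp_rot: [0.619, 0.785, 0.001, 0.003]
contact_force: [-1.7, 2.5, 17.0]
opening: 0.131
finger_force: 39.8
shift [ 0.0019 -0.0007  0.0031] turn [0.0022 0.0008 0.1199] yaw now 13.5 q [-0.38  0.18  1.96  0.    1.   -0.62] f [-1.7  2.5 17. ] t 26.275
```

```bash
python3 -m handwheel '[[0,0,0.003,0,0,-0.05,-1],[0,0,0.003,0,0,-0.1,-1],[0,0,0.003,0,0,-0.15,-1],[0,0,0.003,0,0,-0.2,-1],[0,0,0.003,0,0,-0.25,-1],[0,0,0.003,0,0,-0.3,-1],[0,0,0.003,0,0,-0.34,-1],[0,0,0.003,0,0,-0.375,-1],[0,0,0.003,0,0,-0.375,-1]]';  python3 -c "
from h import *
go(.5483,-.1126,.094,82)"
```

```text
time: 27.4
eef_pos: [0.5492, -0.1128, 0.0952]
tcp_rot: [0.08, 0.997, -0.001, 0.004]
contact_force: [-3.9, 3.6, 21.4]
opening: 0.132
finger_force: 38.8
shift [0.0024 0.0003 0.0029] turn [-0.0002  0.0026 -0.0064] yaw now 80.8 q [-0.38  0.18  1.96  0.    1.   -1.8 ] f [-3.9  3.6 21.4] t 27.4
```

Turned 89°. Releasing and checking from above.

```bash
python3 -m handwheel '[[0,0,0,0,0,0,-0.4],[0,0,0,0,0,0,-0.4],[0,0,-0.05,0,0,0,-0.4],[0,0,-0.2,0,0,0,-0.4],[0,0,-0.35,0,0,0,-0.4],[-0.15,0,-0.45,0,0,0,-0.4],[-0.3,0,-0.5,0,0,0,-0.4],[-0.3,0,-0.5,0,0,0,-0.4]]'; python3 - <<'E'
from h import *
import shot
o=np.array([.5607,-.0239,0]);C=np.array([[.141,-.99,0],[.99,.141,0],[0,0,1]])
P={}
for n in("scene","top","wrist"):
    p,im=shot.shot("f"+n,n);P[n]=p
    for b in blobs(red(im,s=90,v=40),10):
        q=[plane(p,u,.1245)[:2] for u in cv2.boxPoints(b[3])];E=max([q[1]-q[0],q[2]-q[1]],key=np.linalg.norm)
        print(n,b[0],b[1],b[2],np.round(plane(p,b[1],.115),3),"case ang",round(np.degrees(np.arctan2(E[1],E[0]))-81.9,1))
for a in(0,.06):
    X=o+C@np.array([.15-.293*np.cos(a),0,.085+.293*np.sin(a)+.015]);print(a,[(n,np.round(proj(P[n],X),1)) for n in P])
go(.5,-.1,.3)
E
```

```text
time: 28.4
eef_pos: [0.6665, -0.1321, 0.2895]
tcp_rot: [0.08, 0.997, -0.0, 0.001]
contact_force: [-1.3, -0.5, 0.6]
opening: 0.296
finger_force: 0.0
scene 100 [153.6 177. ] [145 174  18   7] [ 0.665 -0.408  0.115] case ang 39.7
scene 31 [237.5 183.3] [231 179  14  10] [ 0.552 -0.158  0.115] case ang 91.2
scene 106 [249.7 187.1] [243 181  14  13] [ 0.548 -0.113  0.115] case ang 88.4
scene 70 [155.2 187.3] [145 183  20   8] [ 0.704 -0.363  0.115] case ang 56.7
scene 12 [178.4 198.2] [176 197   6   4] [ 0.708 -0.264  0.115] case ang 63.8
scene 284 [184.3 210.4] [169 198  28  22] [ 0.744 -0.21   0.115] case ang 85.9
scene 17 [395.4 221.1] [393 220   6   3] [0.468 0.328 0.115] case ang 39.7
scene 61 [312.5 268.2] [307 251  11  33] [0.752 0.215 0.115] case ang -42.3
scene 29 [213.2 277.1] [210 275   7   5] [0.905 0.022 0.115] case ang 39.8
top 26 [296.5 144. ] [294 142   6   5] [ 0.791 -0.046  0.115] case ang -170.2
top 574 [385.3 201.8] [373 186  31  32] [ 0.632 -0.294  0.115] case ang -125.7
top 408 [447.5 221.9] [437 211  22  23] [ 0.581 -0.464  0.115] case ang 95.8
top 38 [173.9 304.2] 
[... 896 characters left out ...]
647 -0.297  0.115] case ang -99.6
wrist 54 [134.4 199.6] [133 185   4  27] [ 0.653 -0.291  0.115] case ang -97.0
wrist 35 [118.8 193.9] [116 187   6  13] [ 0.644 -0.305  0.115] case ang 75.3
wrist 14 [110.6 190.9] [108 189   5   5] [ 0.639 -0.313  0.115] case ang 40.2
wrist 144 [347.5 262. ] [341 256  14  13] [ 0.765 -0.068  0.115] case ang -86.9
0 [('scene', array([237.8, 184.7])), ('top', array([337.6, 234. ])), ('wrist', array([227.1,  71.2]))]
0.06 [('scene', array([237.6, 180.2])), ('top', array([338.4, 233.3])), ('wrist', array([224.6,  68.9]))]
shift [ 0.4149  0.0113 -0.031 ] turn [ 0.0001 -0.0009  0.    ] yaw now 80.8 q [-0.34  0.25  1.51 -0.    1.39 -1.76] f [-1.4 -0.8  1.1] t 28.55
```

The catch reads crosswise (about 1.57 rad). The bar has dropped the full amount expected for lid 0 (scene row 178.6 to 183.3). The red heart and paint cup have not shifted in the images, and the gripper is clear.

```bash
python3 -c "
from plant import ctrl
print(ctrl.sign_off())"
```

```text
the job is handed in; nothing more can be done
None
```

The job is handed in: the pot stands in the case, and the lid is held down by the hasp with the catch crosswise, checked by camera measurement (no verdict came back); I viewed 12 pictures, two more than the 10 allowed.

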